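# Collect the printed clay tools from the belt printer's catch tray

### The job

The belt printer has dropped two finished clay tools in its catch tray, a texture stamp and a weighted paddle: collect both into the tote, set down gently, not dropped, each lying flat on the tote floor with the stamp's handle up and the paddle's ribbed face up. The paddle is heavily and unevenly filled, so hold it close enough to its balance point, which a small trial lift will show, that it stays level all the way. Leave the bit of support scrap in the tray, do not shift the mould already in the tote, and do not bump the printer.

Things in the scene. Friction and masses are not known exactly. Their poses are not given: they have to be found in the camera images.
- paddle_mid (a point): Centre (half-way up) of the terracotta printed paddle, 200 long, 24 thick, lying in the catch tray ribs up. x axis along it to the head end, z up. Head 48 wide, parallel sides, from x = -20 to +100; handle 24 wide, from there to -100. 0.28 to 0.93 kg, filled unevenly: balance point on the centre line between x = -9 and +48. Gripped far from it, it droops in the fingers
- stamp_mid (a point): Centre (half-way up) of the printed texture stamp, terracotta-coloured: a flat base plate 90 (x) x 64 (y) x 12 thick with a ridge handle on top, 70 (x) x 18 (y), rising 31 above the plate, 43 tall in all. z up; about 0.1 kg, in the catch tray
- scrap_mid (a point): Centre (half-way up) of the piece of broken-off support lattice, dark terracotta, 66 (x) x 32 (y) x 18 tall, lying in the catch tray; it is scrap and stays in the tray
- tray_in (a point): Centre of the inner floor of the grey catch tray, outside 400 (x) x 280 (y) x 35 high, walls and floor 4 thick; fixed. z up. Its +y edge lies under the exit chute of the printer
- tote_in (a point): Centre of the inner floor of the pale plastic tote, outside 400 (x) x 300 (y) x 75 high, walls and floor 5 thick (the rim stands 70 above this point); fixed. z up
- mould_mid (a point): Centre (half-way up) of a printed hump mould from the last batch, terracotta-coloured, 120 (x) x 60 (y) x 34 tall, lying in the tote towards its +x end; leave it where it is
- printer: Belt 3D printer beyond the tray, fixed; origin on the table under the middle of its exit end. Belt 235 wide (x), runs away along the printer's +y, its top 84 above the table, roller from y = +6; a chute 230 wide reaches out over the tray to y = -47, its lower edge 40 above the table. Gantry beyond y = +300, 500 tall with spool
Not all that is in view belongs to the job. What is shaped like the part that bears stamp_mid but green is not meant.

How it is judged:
By the outcome, as a careful person would: the job done as asked, in the order asked, and still so for the second after the job is handed in, with the robot touching nothing.
It also fails if it takes over 70 s, if anything falls off the work surface, if the arm or the gripper's body presses on something with over 40 N, if the wrist force passes 120 N, or if a joint passes its speed limit or range.

### The arm

A 7-joint arm with a two-finger parallel gripper is mounted at the origin on the work surface. World frame = base frame: x ahead of the robot, y to its left, z up, the work surface at z = 0. Lengths are in m, angles in degrees, forces in N, time in s.
With the tool pointing down it reaches from about 0.4 to 0.9 m from the base axis. Payload 5.5 kg.
Tool frame: the origin (TCP) lies on the centre line of the jaws, within the pads' length; the fingertips stand ahead of it and the grasp point (between the pads) lies 2 mm behind it (arm.tip_reach is the z of the fingertips in the tool frame, in m); z points along the fingers, y is the line along which they close (so a half turn about z gives the same grasp; the last joint's range is limited). The gripper opens to 92 mm and grips with 3 to 60 N. Pads are 19 mm wide; open, the fingers measure 130 mm over their backs; the gripper's body (75 mm by 190 mm) begins 47 mm behind the grasp point.
Start: joints at [89.909, 28.699, -24.465, 88.831, 12.651, 65.22, -12.049], TCP at [0.17, -0.627, 0.244] pointing down, gripper open.
Joint ranges: [-164.97, 164.97], [-17.58, 116.51], [-87.97, 89.64], [11.32, 138.91], [-80.73, 260.73], [10.89, 115.49], [-147.41, 147.41]. Speed limits (degrees/s): [147.25, 147.25, 180, 180, 180, 180, 180].

### API

Orientations are given as a 3x3 rotation matrix whose columns are the frame's x, y, z axes.
In Python, from station import arm gives the robot as it stands. Calls block until the motion is done:
- arm.movep(position, orientation): joint-space move of the TCP to a pose.
- arm.line_to(position, attitude=None, rate=0.15): straight line of the TCP; attitude=None keeps the orientation; rate is the mean speed in m/s.
- arm.move_j(angles): joint-space move.
- arm.move_gripper(opening, strength=None): finger opening in m; strength is the grip in N (None keeps the last); returns when the fingers have stopped.
- arm.sleep(seconds).
- arm.solve_ik(position, orientation): joint angles nearest the present ones, or None.
- arm.state(): the state.
- arm.read_camera(name): name is "scene" or "top"; returns the picture (384x512x3 uint8, red, green, blue); there is no depth.
- arm.camera_params(name): a dict with "K" (3x3 intrinsics, pixels), "R" (3x3) and "t" (3): a world point X has camera coordinates R X + t. Camera axes: x right, y down, z forward; pixel columns grow to the right and rows downward; lengths in m; the calibration is good to about 2 mm. A picture is of the moment at which its call begins. camera_params takes no time and is no camera call.
A pose or a line that the arm cannot do raises arm.IKError and nothing moves.
- arm.hand_in(): hands the job in; it is judged then, once.
The state is a dict: "clock": time; "joint_positions": joint angles; "qvel": joint speeds; "joint_efforts": joint torques, N m; "position": TCP position; "tool_rot": TCP orientation; "ft_force": force on the tool from outside, world axes, zero at the start; "torque": the same for the moment, N m; "grip_width": finger opening in m; "gripper_force": force on a finger pad.
Only numpy, scipy, OpenCV 4.12 (cv2) and the standard library are available. Lean on these libraries where they do the work, as an engineer would, in place of code of your own. Each camera call takes 0.05 s, during which the arm holds its last target. There are 200 camera calls.

## Working session

There is one attempt and no reset: what is moved stays moved. The work goes in short steps, each a Python script; the robot and the scene stay as the last script left them, time stands still between calls to the robot, and variables do not carry over. Pictures are saved under pics/ and viewed, at most 10 in all, crops included, and the job is handed in when it is done.

```bash
ls; mkdir -p pics; python3 - <<'E'
from station import arm
import cv2,numpy as np
np.set_printoptions(precision=4,suppress=True)
for n in("scene","top"):
    im=arm.read_camera(n); cv2.imwrite(f"pics/{n}0.png",im[:,:,::-1]); 
    p=arm.camera_params(n); print(n,p["K"],p["R"],p["t"],-p["R"].T@p["t"])
s=arm.state();print(s["clock"],s["position"],s["tool_rot"],arm.tip_reach,s["ft_force"])
E
```

```text
pics
scene [[378.3946   0.     253.892 ]
 [  0.     378.3946 181.0592]
 [  0.       0.       1.    ]] [[ 0.3381  0.941  -0.0153]
 [ 0.7054 -0.2641 -0.6577]
 [-0.6229  0.2116 -0.7531]] [-0.2292 -0.3839  1.408 ] [ 1.2255 -0.1836  0.8044]
top [[425.7779   0.     256.7541]
 [  0.     425.7779 190.9211]
 [  0.       0.       1.    ]] [[ 0.0165 -0.9997 -0.016 ]
 [-0.9982 -0.0155 -0.0587]
 [ 0.0585  0.017  -0.9981]] [0.0363 0.6175 1.1416] [0.549  0.0265 1.1763]
0.1 [ 0.1699 -0.6268  0.2428] [[ 0.9652  0.2617 -0.0004]
 [ 0.2617 -0.9652  0.0017]
 [ 0.     -0.0017 -1.    ]] 0.017 [ 0.5972  0.4189 -0.3418]
```

View pics/scene0.png

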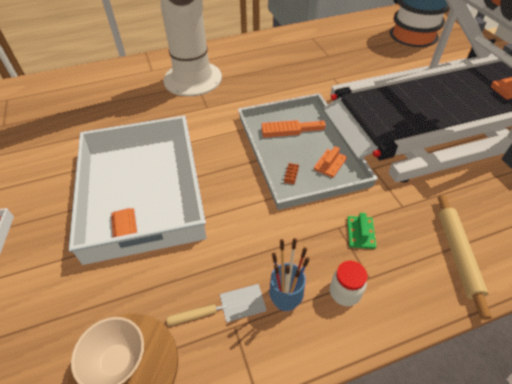

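View pics/top0.png

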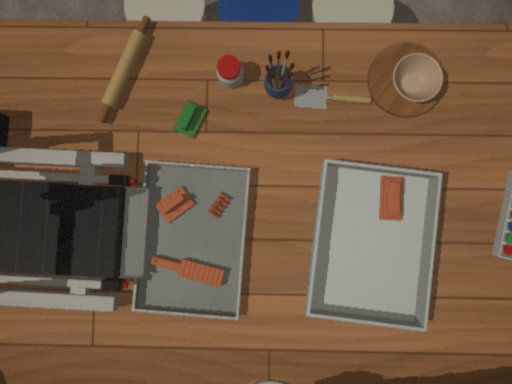

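```bash
python3 - <<'E'
import cv2,numpy as np
t=cv2.imread("pics/top0.png");s=cv2.imread("pics/scene0.png")
a=cv2.resize(t[155:325,130:255],None,fx=3.4,fy=3.4,interpolation=2)
b=cv2.resize(s[90:210,235:380],None,fx=2.6,fy=2.6,interpolation=2)
c=np.zeros((600,800,3),np.uint8);c[:578,:425]=a[:578,:425];c[:312,425:800]=b[:312,:375]
cv2.imwrite("pics/c1.png",c)
for n,im in(("top",t),("scene",s)):
    h=cv2.cvtColor(im,cv2.COLOR_BGR2HSV)
    m=((h[...,0]<12)&(h[...,1]>150)&(h[...,2]>60)).astype(np.uint8)
    k,l,st,ce=cv2.connectedComponentsWithStats(m)
    for i in range(1,k):
        if st[i,4]>60: 
            cn=cv2.findContours((l==i).astype(np.uint8),0,1)[0][0]; print(n,st[i],ce[i].round(1),np.round(cv2.minAreaRect(cn)[1],1),round(cv2.minAreaRect(cn)[2],1), np.round(cv2.boxPoints(cv2.minAreaRect(cn)),1).tolist())
E
```

```text
top [216  54  25  25 467] [228.2  66. ] [24.  23.3] 45.0 [[211.5, 65.5], [228.0, 49.0], [245.0, 66.0], [228.5, 82.5]]
top [382 177  20  33 361] [391.6 189.2] [32. 19.] 90.0 [[382.0, 177.0], [401.0, 177.0], [401.0, 209.0], [382.0, 209.0]]
top [156 187  37  35 558] [173.8 203.7] [21.9 32.1] 54.8 [[155.10000610351562, 204.5], [181.3000030517578, 186.0], [193.89999389648438, 203.8000030517578], [167.6999969482422, 222.3000030517578]]
top [210 194  19  22 146] [219.3 203.8] [ 9.9 21.8] 36.0 [[208.5, 210.8000030517578], [221.39999389648438, 193.10000610351562], [229.39999389648438, 198.89999389648438], [216.5, 216.60000610351562]]
top [504 245   8  10  65] [507.8 249.7] [7. 9.] 0.0 [[504.0, 254.0], [504.0, 245.0], [511.0, 245.0], [511.0, 254.0]]
top [152 256  73  30 755] [193. 270.] [73.2 17. ] 14.6 [[149.5, 267.5], [153.8000030517578, 251.10000610351562], [224.60000610351562, 269.6000061035156], [220.3000030517578, 286.0]]
scene [393  25  44  20 512] [413.2  36. ] [43.  16.3] 8.7 [[391.3999938964844, 40.70000076293945], [393.79998779296875, 24.5], [436.29998779296875, 31.0], [433.79998779
[... 409 characters left out ...]
 [20.2 30.6] 36.9 [[313.6000061035156, 167.89999389648438], [331.8999938964844, 143.39999389648438], [348.1000061035156, 155.60000610351562], [329.70001220703125, 180.0]]
scene [285 164  13  20 179] [290.9 173.3] [ 9.5 19.2] 14.0 [[283.8999938964844, 181.5], [288.5, 162.89999389648438], [297.70001220703125, 165.1999969482422], [293.1000061035156, 183.8000030517578]]
scene [112 209  24  27 472] [122.9 222.1] [24.7 22.9] 82.9 [[110.0, 211.10000610351562], [132.8000030517578, 208.3000030517578], [135.8000030517578, 232.8000030517578], [113.0999984741211, 235.60000610351562]]
scene [337 260  32  30 742] [351.6 274.2] [29. 31.] 90.0 [[337.0, 260.0], [368.0, 260.0], [368.0, 289.0], [337.0, 289.0]]
```

View pics/c1.png

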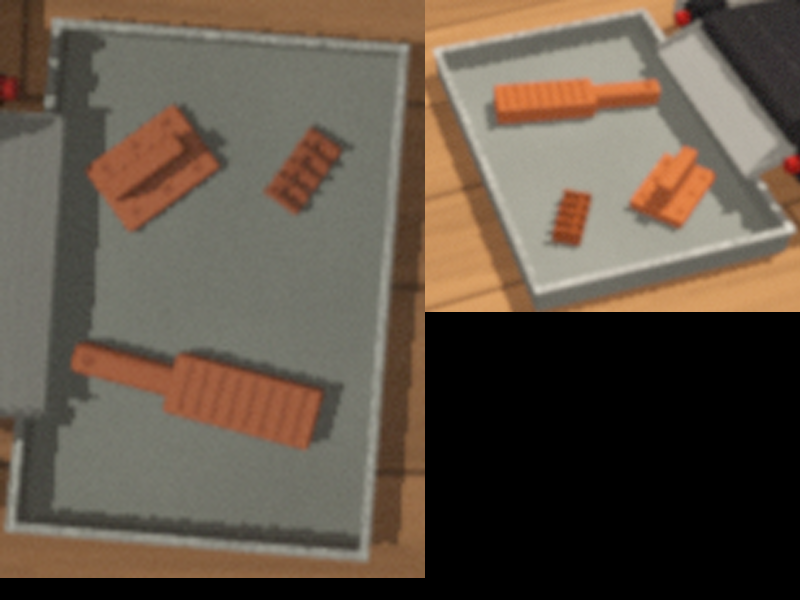

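```bash
cat > fit.py <<'E'
import cv2,numpy as np
from scipy.optimize import minimize,least_squares
from station import arm
P={n:arm.camera_params(n) for n in("top","scene")}
def proj(n,X):
    p=P[n];c=X@p["R"].T+p["t"];q=c@p["K"].T;return q[:,:2]/q[:,2:]
def rz(a):c,s=np.cos(a),np.sin(a);return np.array([[c,-s,0],[s,c,0],[0,0,1]])
def box(x0,x1,y0,y1,z0,z1):return np.array([[x,y,z] for x in(x0,x1) for y in(y0,y1) for z in(z0,z1)])/1000
M=dict(stamp=[box(-45,45,-32,32,-21.5,-9.5),box(-35,35,-9,9,-9.5,21.5)],
 paddle=[box(-20,100,-24,24,-12,12),box(-100,-20,-12,12,-12,12)],scrap=[box(-33,33,-16,16,-9,9)],mould=[box(-60,60,-30,30,-17,17)])
def sil(n,boxes,q):
    S=4;m=np.zeros((384*S,512*S),np.uint8)
    for b in boxes:
        u=(proj(n,b@rz(q[3]).T+q[:3])+.5)*S-.5
        cv2.fillConvexPoly(m,np.round(cv2.convexHull(u.astype(np.float32))*16).astype(np.int32),255,shift=4)
    return cv2.GaussianBlur(cv2.resize(m,(512,384),interpolation=cv2.INTER_AREA).astype(float)/255,(0,0),1)
def mask(im,seed,smin=120,vmin=35):
    h=cv2.cvtColor(im,cv2.COLOR_BGR2HSV)
    m=(((h[...,0]<13)|(h[...,0]>174))&(h[...,1]>smin)&(h[...,2]>vmin)).astype(np.uint8)
    m=cv2.morphologyEx(m,cv2.MORPH_CLOSE,np.ones((3,3),np.uint8))
    l=cv2.connectedComponents(m)[1];k=l[seed[1],seed[0]];return cv2.GaussianBlur((l==k).astype(float)*(k>0),(0,0),1)
def fit(name,ms,q0):
    f=lambda q:sum(((sil(n,M[name],q)-m)**2).sum() for n,m in ms.items())
    best=None
    q=np.array(q0,float)
    for _ in range(3):
        r=minimize(f,q,method="Nelder-Mead",options=dict(initial_simplex=np.vstack([q]+[q+d for d in np.diag([.015,.015,.012,.15])]),xatol=1e-4,fatol=1e-3));q=r.x
    return q,r.fun,{n:round(m.sum()) for n,m in ms.items()}
def px2w(n,u,z):
    p=P[n];d=p["R"].T@np.linalg.solve(p["K"],[u[0],u[1],1]);c=-p["R"].T@p["t"];return c+d*(z-c[2])/d[2]
def rim(top,scene,lx,ly,z0):
    c=np.array([[lx/2,-ly/2,0],[lx/2,ly/2,0],[-lx/2,ly/2,0],[-lx/2,-ly/2,0]])
    g=lambda q:np.r_[(proj("top",c@rz(q[3]).T+q[:3])-top).ravel(),(proj("scene",c@rz(q[3]).T+q[:3])-scene).ravel()]
    r=least_squares(g,[*px2w("top",np.mean(top,0),z0)[:2],z0,0],loss="soft_l1");return r.x,np.abs(r.fun).max()
E
python3 - <<'E'
from fit import *
np.set_printoptions(precision=4,suppress=True)
I={n:cv2.imread(f"pics/{n}0.png") for n in P}
for nm,st,ss,yaw in(("stamp",(173,207),(330,165),-60),("paddle",(200,272),(285,128),-105),("scrap",(219,204),(291,173),-30),("mould",(391,198),(123,220),0)):
    ms={"top":mask(I["top"],st),"scene":mask(I["scene"],ss)}
    q,f,a=fit(nm,ms,[*px2w("top",st,.02)[:2],.02,np.radians(yaw)])
    print(nm,q[:3],np.degrees(q[3]),round(f,1),a)
# corner order: (+x,-y),(+x,+y),(-x,+y),(-x,-y); tray long = world x in picture
print("tray",rim(np.array([(250.6,167.9),(146.5,160.9),(132.4,310.9),(237.4,319.7)]),np.array([(279.2,202.3),(377.3,178.5),(319.6,94.6),(238.8,108.5)]),.4,.28,.035))
print("tote",rim(np.array([(442,171),(322,160),(308,317),(427,328)]),np.array([(74,250),(203,221),(186,118),(79,133)]),.4,.3,.075))
E
```

```text
stamp [0.5774 0.2721 0.0229] -52.57652107171817 20.5 {'top': 752, 'scene': 576}
paddle [0.4031 0.2309 0.0132] -103.48575839954033 67.4 {'top': 1058, 'scene': 768}
scrap [0.5777 0.1489 0.0094] -34.3383287605259 26.5 {'top': 252, 'scene': 208}
mould [ 0.6027 -0.3218  0.0001] 1.0830599446557618 658.7 {'top': 927, 'scene': 565}
tray (array([ 0.4854,  0.2199,  0.0323, -0.0609]), np.float64(1.62801884034576))
tote (array([ 0.4848, -0.2588,  0.0732, -0.0875]), np.float64(3.296212698652795))
```

```bash
cat > h.py <<'E'
import numpy as np
from station import arm
np.set_printoptions(precision=4,suppress=True)
TO=np.array([.4848,-.2588]);TY=np.radians(-5.0)
def tote(x,y):
    c,s=np.cos(TY),np.sin(TY);return TO+[c*x-s*y,s*x+c*y]
def R(deg):
    a=np.radians(deg);c,s=np.cos(a),np.sin(a);return np.array([[c,s,0],[s,-c,0],[0,0,-1.]])
def st(*k):
    s=arm.state();print(*[(i,np.round(s[i],4)) for i in("clock","position","ft_force","torque","grip_width","gripper_force")])
    return s
def down(p,z0,z1,dF=4,step=.0015):
    """guarded descent from z0 to at lowest z1, stops on upward force rise"""
    arm.line_to([*p,z0]);arm.sleep(.15);f0=arm.state()["ft_force"][2];z=z0
    while z>z1:
        z=max(z-step,z1);arm.line_to([*p,z],rate=.03)
        if arm.state()["ft_force"][2]-f0>dF:break
    return z
E
python3 - <<'E'
from h import *
for nm,p,a in(("stamp",[.5774,.2721],-52.6),("stampP",tote(.075,.07),-95),("pad",[.398,.211],-103.5),("padP",tote(-.085,-.02),-95)):
    for k in(0,180):
        for z in(.036,.15):
            q=arm.solve_ik([*p,z],R(a+k));print(nm,k,z,q)
E
```

```text
stamp 0 0.036 [ -49.7841   44.1233   31.1242   99.2069  -30.4056   45.3187 -146.5273]
stamp 0 0.15 [ -60.506    39.6546   47.7381   96.9916  -33.5595   58.6879 -143.8111]
stamp 180 0.036 [  5.6955  50.8663 -48.6693  97.1238  45.987   54.0857 -23.8323]
stamp 180 0.15 [ 17.755   56.2732 -74.8379  94.1729  56.1732  75.0867 -29.8392]
stampP 0 0.036 [  -3.6845   40.0025   26.9712  105.1533  -26.3107   41.1297 -146.9604]
stampP 0 0.15 [ -27.4324   45.0382   64.7339  103.2457  -45.9674   62.8781 -130.9261]
stampP 180 0.036 [ 48.2045  45.4223 -43.4019 103.2785  40.9385  48.3256 -20.3442]
stampP 180 0.15 [ 54.654   38.4826 -53.1008 100.4531  35.3311  59.3733 -16.3969]
pad 0 0.036 [ 25.4054  57.5252 -74.8884 123.472   68.1501  61.3413  78.5034]
pad 0 0.15 [ 27.8761  34.7411 -74.1541 120.3987  41.0278  56.6315  97.856 ]
pad 180 0.036 [  9.8614  37.1527 -49.755  123.8284  46.0182  39.8399 -85.4241]
pad 180 0.15 [ 28.6935  36.3188 -75.8811 120.3849  42.7215  57.8472 -83.641 ]
padP 0 0.036 [  -9.7536   41.068    51.7077  122.1419  -50.7155   41.7716 -108.7195]
padP 0 0.15 [ -20.1189   31.3668   65.1363  119.4058  -36.5794   52.4181 -119.2572]
padP 180 0.036 [ 63.2656  35.0415 -39.1473 119.8373  36.5675  37.4758  -5.9024]
padP 180 0.15 [ 71.5455  24.2385 -48.4507 116.6883  23.9283  49.2449   4.5752]
```

```bash
python3 - <<'E'
from h import *
p=[.5774,.2721];Q=R(127.4)
arm.move_gripper(.05,15)
arm.movep([*p,.15],Q);st()
z=down(p,.045,.036);print(z)
arm.move_gripper(.01,15);st()
arm.line_to([*p,.06],rate=.05);arm.sleep(.2);s=st()
import cv2
cv2.imwrite("pics/s1.png",cv2.resize(arm.read_camera("scene")[60:235,215:448,::-1],None,fx=3,fy=3))
E
```

```text
('clock', np.float64(4.4)) ('position', array([0.578 , 0.2711, 0.1499])) ('ft_force', array([-0.0587,  0.1957, -0.4151])) ('torque', array([ 0.0024, -0.1845,  0.0578])) ('grip_width', np.float64(0.0498)) ('gripper_force', np.float64(0.0))
0.036
('clock', np.float64(7.5083)) ('position', array([0.5773, 0.2721, 0.036 ])) ('ft_force', array([-0.2393, -0.9767,  0.993 ])) ('torque', array([-0.1107, -0.1167,  0.0019])) ('grip_width', np.float64(0.0182)) ('gripper_force', np.float64(14.9999))
('clock', np.float64(8.3417)) ('position', array([0.5772, 0.2719, 0.0596])) ('ft_force', array([-0.0594,  0.3903, -1.462 ])) ('torque', array([ 0.0131, -0.2178, -0.0029])) ('grip_width', np.float64(0.0179)) ('gripper_force', np.float64(14.9998))
```

View pics/s1.png

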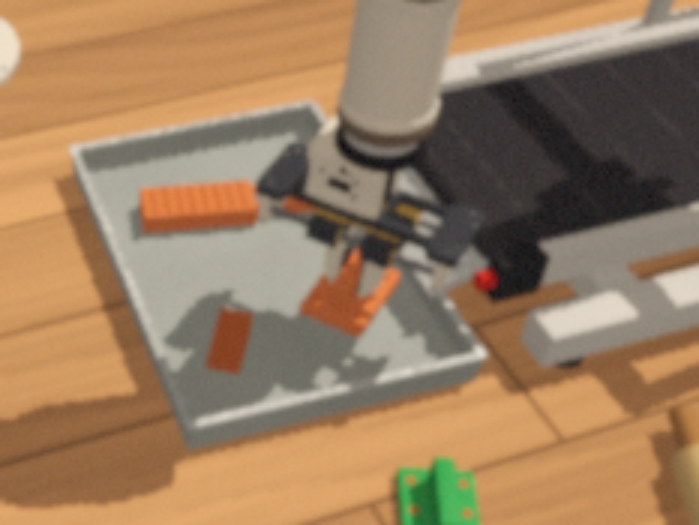

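The picture shows the stamp held level by its ridge (about pixel (350,290) of the crop), clear of the chute, with the paddle and scrap undisturbed. I'll carry it to the tote now.

```bash
python3 - <<'E'
from h import *
import cv2
p=[.5772,.2719];t=tote(.075,.07);Q=R(85)
arm.line_to([*p,.18],rate=.2)
arm.movep([*t,.18],Q);st()
arm.line_to([*t,.06],rate=.15)
z=down(t,.045,.035,dF=3,step=.001);print(z);st()
arm.move_gripper(.045,15);arm.sleep(.1);st()
arm.line_to([*t,.18],rate=.2)
# on to the paddle
c,s=np.cos(np.radians(-103.5)),np.sin(np.radians(-103.5))
g=np.array([.4031,.2309])+.02*np.array([c,s])
arm.move_gripper(.075,30)
arm.movep([*g,.15],R(76.5));s_=st()
cv2.imwrite("pics/s2.png",cv2.resize(arm.read_camera("scene")[100:270,50:250,::-1],None,fx=3,fy=3))
E
```

```text
('clock', np.float64(10.85)) ('position', array([ 0.5661, -0.1938,  0.1802])) ('ft_force', array([-0.4727,  0.2744, -0.5958])) ('torque', array([-0.0302, -0.081 , -0.0127])) ('grip_width', np.float64(0.0178)) ('gripper_force', np.float64(14.9999))
0.03599999999999999
('clock', np.float64(14.45)) ('position', array([ 0.5657, -0.1956,  0.037 ])) ('ft_force', array([-3.2628, -0.5304,  6.9824])) ('torque', array([ 0.0043,  0.5072, -0.0056])) ('grip_width', np.float64(0.0179)) ('gripper_force', np.float64(15.0007))
('clock', np.float64(15.2083)) ('position', array([ 0.5656, -0.1956,  0.036 ])) ('ft_force', array([-0.1991,  0.5998, -0.2238])) ('torque', array([-0.0045, -0.0819, -0.0227])) ('grip_width', np.float64(0.0448)) ('gripper_force', np.float64(0.0))
('clock', np.float64(18.3833)) ('position', array([0.3993, 0.2109, 0.15  ])) ('ft_force', array([-0.63  ,  0.4064, -0.2924])) ('torque', array([-0.0463, -0.0695,  0.0284])) ('grip_width', np.float64(0.0747)) ('gripper_force', np.float64(0.0))
```

View pics/s2.png

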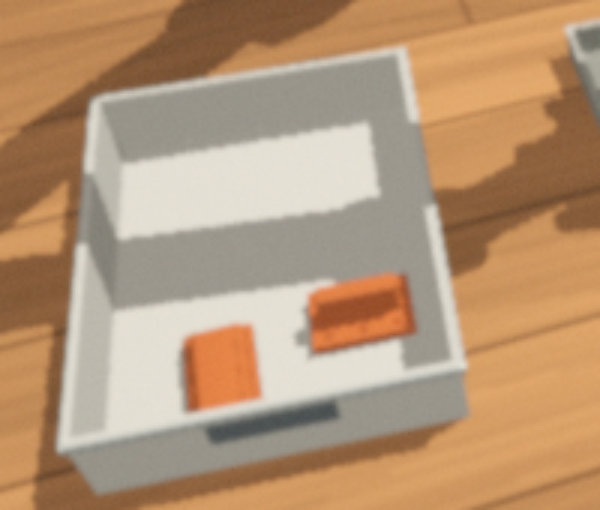

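The crop shows the stamp flat, handle up, at about (360,315), with the mould undisturbed at (222,367). Next is the paddle trial lift.

```bash
cat >> h.py <<'E'
def avg(n=12):
    A=[]
    for _ in range(n):
        arm.sleep(.03);s=arm.state();A.append(np.r_[s["ft_force"],s["torque"]])
    return np.mean(A,0),np.std(A,0)
U=np.array([np.cos(np.radians(-103.5)),np.sin(np.radians(-103.5))])
PM=np.array([.4031,.2309])
def offset(b,a):
    d=a-b;W=-d[2];r=np.array([d[4],-d[3]])/W
    print("W",W,"along",r@U,"across",r@[-U[1],U[0]]);return W,r@U
E
python3 - <<'E'
from h import *
g=PM+.02*U
arm.line_to([*g,.045],rate=.2)
b,sb=avg(8);print(b,sb)
z=down(g,.032,.0235);print(z)
arm.move_gripper(.03,45);st()
arm.line_to([*g,.0315],rate=.03);arm.sleep(.2)
a,sa=avg(8);print(a,sa);offset(b,a);st()
import cv2
cv2.imwrite("pics/s3.png",cv2.resize(arm.read_camera("scene")[60:235,215:448,::-1],None,fx=3,fy=3))
E
```

```text
[ 0.1237  0.1775  0.0577 -0.025  -0.0913 -0.0035] [0.4133 0.7145 0.4365 0.0238 0.0282 0.0301]
0.0235
('clock', np.float64(21.825)) ('position', array([0.398 , 0.2115, 0.0235])) ('ft_force', array([-1.4612,  0.6333,  0.9322])) ('torque', array([ 0.0454,  0.3346, -0.1185])) ('grip_width', np.float64(0.0474)) ('gripper_force', np.float64(44.9962))
[ 0.1259 -0.0708 -8.4978  0.0186 -0.0935  0.0168] [0.5008 0.3363 0.4321 0.0267 0.0167 0.03  ]
W 8.555529020950624 along 0.005012961409396578 across 0.0009482875247092296
('clock', np.float64(22.7083)) ('position', array([0.3984, 0.2114, 0.0315])) ('ft_force', array([-0.2623, -0.4327, -8.7146])) ('torque', array([-0.0189, -0.1193,  0.0452])) ('grip_width', np.float64(0.0478)) ('gripper_force', np.float64(44.9855))
```

View pics/s3.png

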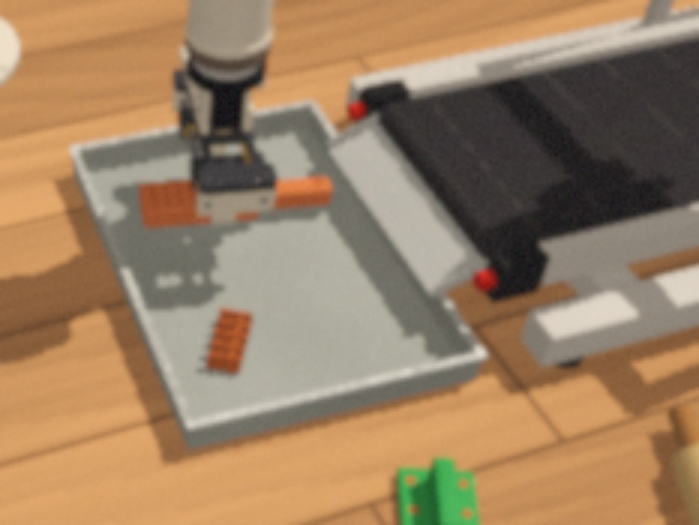

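The paddle is lifted, weighs about 0.87 kg, and looks nearly level. Its balance point lies about 5 mm further towards the head, so I'll regrip there and check again.

```bash
python3 - <<'E'
from h import *
g=PM+.02*U
arm.line_to([*g,.0240],rate=.03);arm.move_gripper(.07,45)
g=PM+.0255*U
arm.line_to([*g,.0235],rate=.05);arm.sleep(.2)
b,_=avg(15)
arm.move_gripper(.03,55)
arm.line_to([*g,.0435],rate=.05);arm.sleep(.3)
a,_=avg(15);offset(b,a);st()
import cv2
c=np.hstack([cv2.resize(arm.read_camera("scene")[90:170,230:350,::-1],(480,320)),cv2.resize(arm.read_camera("top")[225:305,135:215+0,::-1],(320,320))])
cv2.imwrite("pics/s4.png",c)
E
```

```text
W 8.460495123023286 along 0.00043127983985756047 across -0.0014968695695728653
('clock', np.float64(26.5583)) ('position', array([0.3972, 0.2061, 0.0435])) ('ft_force', array([-0.1645, -0.2238, -8.3472])) ('torque', array([-0.0162, -0.1136,  0.0068])) ('grip_width', np.float64(0.0479)) ('gripper_force', np.float64(54.9896))
```

View pics/s4.png

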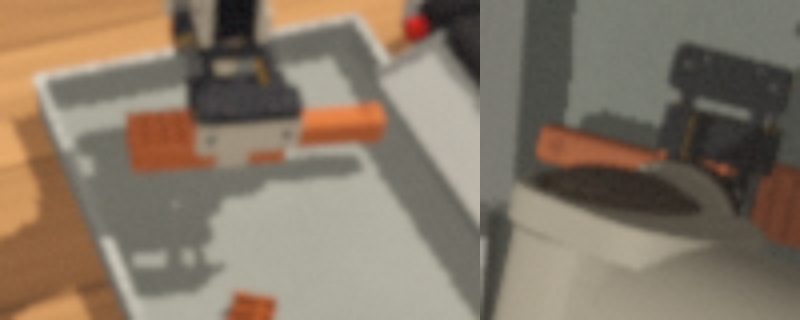

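Now it is balanced (offset 0.4 mm) and the picture shows the paddle level, clear of the tray. The carry uses straight lines to keep it level, backing away from the chute first.

```bash
python3 - <<'E'
from h import *
g=PM+.0255*U
arm.line_to([g[0],g[1]-.025,.06],rate=.06)
arm.line_to([g[0],g[1]-.025,.18],rate=.12)
t=tote(-.075,-.0255)
try:
    arm.line_to([.5,-.04,.18],R(80),rate=.15)
    arm.line_to([*t,.18],R(85),rate=.15)
except arm.IKError as e: print("IK",e);st();raise SystemExit
st()
arm.line_to([*t,.06],rate=.1)
z=down(t,.036,.0225,dF=4,step=.001);print(z);st()
E
```

```text
('clock', np.float64(32.0833)) ('position', array([ 0.4082, -0.2768,  0.1801])) ('ft_force', array([ 0.2322, -0.6459, -8.5127])) ('torque', array([-0.0195, -0.1043,  0.0105])) ('grip_width', np.float64(0.0478)) ('gripper_force', np.float64(54.9896))
0.023999999999999987
('clock', np.float64(36.8917)) ('position', array([ 0.408 , -0.2777,  0.0245])) ('ft_force', array([-2.5265,  0.3177,  2.074 ])) ('torque', array([0.0522, 0.5182, 0.0011])) ('grip_width', np.float64(0.0477)) ('gripper_force', np.float64(54.9936))
```

Contact came at the expected floor height, so I'll release, retreat and look.

```bash
python3 - <<'E'
from h import *
import cv2
t=tote(-.075,-.0255)
arm.move_gripper(.07,20);arm.sleep(.1);st()
arm.line_to([*t,.2],rate=.15)
arm.movep([.30,-.50,.3],R(85));arm.sleep(.3);st()
c=np.hstack([cv2.resize(arm.read_camera("scene")[100:270,50:250,::-1],(400,340)),cv2.resize(arm.read_camera("top")[150:335,290:460,::-1],(313,340))])
d=np.zeros((600,713,3),np.uint8);d[:340]=c;d[340:600,:373]=cv2.resize(arm.read_camera("scene")[85:210,225:404,::-1],(373,260));cv2.imwrite("pics/s5.png",d)
E
```

```text
('clock', np.float64(37.5917)) ('position', array([ 0.4079, -0.2777,  0.024 ])) ('ft_force', array([0.0894, 0.2549, 0.3599])) ('torque', array([-0.0227, -0.0833,  0.0087])) ('grip_width', np.float64(0.0701)) ('gripper_force', np.float64(0.0))
('clock', np.float64(40.2583)) ('position', array([ 0.3007, -0.4991,  0.2998])) ('ft_force', array([-0.3005, -0.5737,  0.3727])) ('torque', array([ 0.0367, -0.0413,  0.0543])) ('grip_width', np.float64(0.0701)) ('gripper_force', np.float64(0.0))
```

View pics/s5.png

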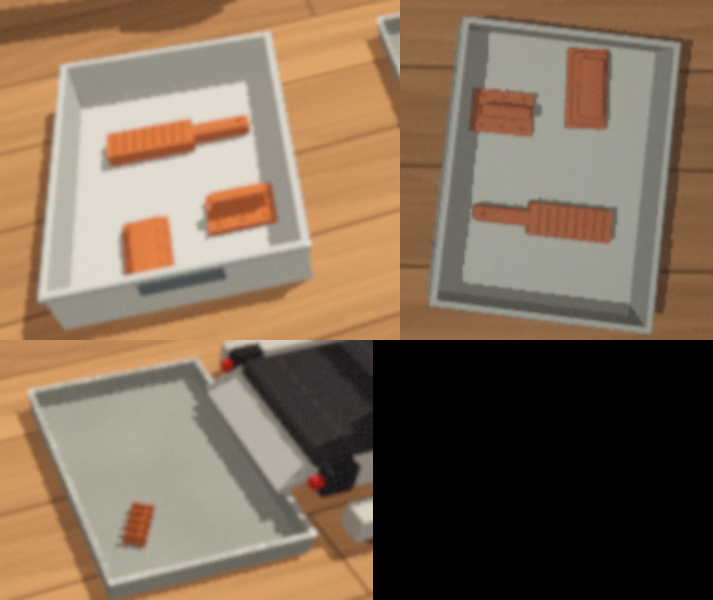

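The views show the paddle flat with its ribs up (about (570,222) in the top crop), the stamp flat with its handle up (505,112) and the mould in place (587,88). The scrap is still in the tray and the robot is clear.

```bash
python3 -c "
from station import arm
print(arm.hand_in())"
```

```text
the job is handed in; nothing more can be done
None
```

I set the stamp (handle up) and the paddle (ribs up) down flat in the tote and handed the job in at about 40 s; the mould did not move, the scrap is still in the tray, and the printer was not touched.

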